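# Tip the sorting tray, scoop up the tubes, set the scoop on the tile

### The job

Press the tray's paddle all the way down so that the tray tips to its stop and the three sample tubes roll together against its low end. Then take the scoop by its grip, slide it down the tray's floor under the tubes right up to the end wall, tip its mouth up so they roll back into it, and set it flat in the middle of the white tile with all three tubes in it. Do not touch the tubes with the gripper, and leave the small beaker, dish, marker and timer where they are.

Things in the scene. Friction and masses are not known exactly. Their poses are not given: they have to be found in the camera images.
- tray (a joint): tilt of the tray, rad: 0 = level (start), up to a stop at 0.34; grows as the end near the robot goes down and the far end up. Turns about an axis along the tray's own y, 80 mm towards own -x from tray_floor and 16 mm below the floor's face. Held by friction (about 0.9 Nm): it stays at the angle where it is left. Pressing the paddle takes 10 to 15 N.
- tray_floor (a point): middle of the upper face of the tray's floor; turns with the tray. The tray is a shallow steel pan on a stand fixed to the bench. Floor 220 mm (own x) by 92 mm (own y); the sides slope outward at 45 degrees to 22 mm above the floor, far end wall 22 mm, robot-side end wall 62 mm high, upright. Own +x points to the far end, which rises; own z is normal to the floor, 62 mm above the bench when level.
- tray_low (a point): point of the tray's floor at the foot of the middle of its end wall on the robot's side (own -x end, which becomes the low end); same axes as tray_floor, 110 mm from it. The wall is 148 mm wide.
- tray_paddle (a point): point to press on the tray's thumb paddle, on its upper face, 22 mm from its outer end. The paddle is a flat plate 52 mm wide that sticks out of the low end wall towards the robot by 86 mm, level with the floor; this point is 98 mm from the hinge axis, starts 61 mm above the bench and goes down about 35 mm to the stop. Moves with the tray.
- scoop_grip (a point): middle of the grip of the scoop, a loose flat-bottomed metal pan of about 0.2 kg, standing on the bench. The grip is an upright black bar at its back, 14 mm wide (own y), 22 mm deep (own x), from 24 to 110 mm above the flat underside; this point is 80 mm above it. The mouth opens to own -x; own z is up. The underside is 108 mm long (own x) and 82 mm wide; its sides slope outward at 45 degrees.
- scoop_well (a point): middle of the scoop's well, 12 mm above its underside, 44 mm in -x from the grip; same axes. The lip's thin front edge, 82 mm wide, lies 70 mm in -x from here at underside level; a solid wedge rises from it to 6 mm over 34 mm, then the well: 71 mm long, floor 4.5 mm thick and 91 mm wide, sides 30 mm high (142 mm apart at the top), back wall 36 mm high, 35 mm in +x.
- tile: fixed square white tile on the bench, 130 x 130 x 4 mm; origin at the centre of its underside, z up.
- vial_0_mid (a point): middle of one of the three capped sample tubes lying crosswise in the tray; 80 mm long, body 18 mm and cap 21 mm in diameter, 14 g; own z is the tube's long axis. They roll once the tray is tilted more than about 0.15 rad.
- vial_1_mid (a point): middle of one of the three capped sample tubes lying crosswise in the tray; 80 mm long, body 18 mm and cap 21 mm in diameter, 14 g; own z is the tube's long axis. They roll once the tray is tilted more than about 0.15 rad.
- vial_2_mid (a point): middle of one of the three capped sample tubes lying crosswise in the tray; 80 mm long, body 18 mm and cap 21 mm in diameter, 14 g; own z is the tube's long axis. They roll once the tray is tilted more than about 0.15 rad.
- small_beaker: small glass beaker, 52 mm wide, 61 mm high, bystander; origin under its centre
- marker_pen: marker pen lying on the bench, 130 x 14 mm, bystander; origin under its centre
- dish: petri dish, 61 mm across, 15 mm high, bystander; origin under its centre
- timer: bench timer, 72 x 66 x 18 mm, bystander; origin under its centre

How it is judged:
On the way, in this order (a step that is already met when the one before it is completed fails the run):
1. the tray is tipped to its stop (0.31 rad or more) and all three tubes have rolled to its low end (centres at least 30 mm towards the low end from the floor's middle) (value of joint tray above 0.31 rad and x of each of vial_0_mid, vial_1_mid, vial_2_mid in the frame of tray_floor below -0.03 m), for 0.2 s.
2. all three tubes lie inside the scoop (x of vial_0_mid in the frame of scoop_well between -0.042 and 0.042 m and y of vial_0_mid in the frame of scoop_well between -0.03 and 0.03 m and z of vial_0_mid in the frame of scoop_well between -0.012 and 0.03 m and x of vial_1_mid in the frame of scoop_well between -0.042 and 0.042 m and y of vial_1_mid in the frame of scoop_well between -0.03 and 0.03 m and z of vial_1_mid in the frame of scoop_well between -0.012 and 0.03 m and x of vial_2_mid in the frame of scoop_well between -0.042 and 0.042 m and y of vial_2_mid in the frame of scoop_well between -0.03 and 0.03 m and z of vial_2_mid in the frame of scoop_well between -0.012 and 0.03 m), for 0.2 s.
At the end, for the whole second after the job is handed in: All three tubes lie in the scoop (centres within 42 mm along and 30 mm across of its well's middle, not above 30 mm over it); the scoop stands flat (0.06 rad) and still, down on the tile (4 mm), its well's middle within 40 mm of the tile's centre (all of step 2 and horizontal distance between scoop_well and tile below 0.04 m and z of scoop_well in the frame of tile below 0.02 m and angle between scoop_well's own z axis and vertical below 0.06 rad and linear speed of scoop below 0.02 m/s); the robot touches nothing.
It fails at once if the gripper presses on a tube with more than 1.5 N (contact force between the fingers and vial_0 above 1.5 N or contact force between the fingers and vial_1 above 1.5 N or contact force between the fingers and vial_2 above 1.5 N).
It fails at once if the beaker, dish, marker or timer is moved by more than 30 mm (distance of any of small_beaker, marker_pen, dish, timer from where it was at the start of the episode above 0.03 m).
It also fails if it takes over 64 s, if anything falls off the work surface, if the arm or the gripper's body presses on something with over 40 N, if the wrist force passes 120 N, or if a joint passes its speed limit or range.

### The arm

A 7-joint arm with a two-finger parallel gripper is mounted at the origin on a cart in front of the work surface, level with it; the furniture and walls round the work are solid. World frame = base frame: x ahead of the robot, y to its left, z up, the work surface at z = 0. Lengths are in m, angles in rad, forces in N, time in s.
With the tool pointing down it reaches from about 0.425 to 0.925 m from the base axis. Payload 6.8 kg.
Tool frame: the origin (TCP) lies on the centre line of the jaws, within the pads' length; the fingertips stand 14 mm ahead of it and the grasp point (between the pads) lies 5 mm behind it (r.tips_ahead is the distance from the TCP to the fingertips, in m); z points along the fingers, y is the line along which they close (so a half turn about z gives the same grasp; the last joint's range is limited). The gripper opens to 85 mm and grips with 20 to 120 N. Pads are 22 mm wide; open, the fingers measure 114 mm over their backs; the gripper's body (76 mm by 85 mm) begins 54 mm behind the grasp point. The pads swing forward as they close: fully open they stand 13 mm farther back than shut.
Start: joints at [1.151, 0.477, 0.022, 1.555, -0.011, 1.109, -0.083], TCP at [0.207, -0.642, 0.207] pointing down, gripper open.
Joint ranges: [-2.96, 2.96], [-0.34, 2.1], [-1.41, 1.46], [0.24, 2.44], [-1.37, 4.51], [0.17, 1.92], [-2.96, 2.96]. Speed limits (rad/s): [2.39, 2.39, 3.14, 3.14, 3.14, 3.14, 3.14].

### API

Orientations are given as a rotation vector (axis times angle).
In Python, from bench import r, eyes gives the robot as it stands.
- The arm moves only by the tool step_arm, never from a script. Its argument "rows" is a list of rows, each a list of 6 numbers: the shift along the world's x, y, z in units of 60 cm (1.0 is 60 cm), then the turn, a rotation vector about the world's x, y, z in units of pi rad (1.0 is pi rad). In form: [[x, y, z, rx, ry, rz], ...]. A call has 1 to 5 rows; each row is the pose to reach, as a shift and turn from the pose commanded when the call began, turning the shorter way round; what a row does not reach only later rows make up. A row lasts 1/12 s, in which the tool goes at most 41.7 mm and 7.16 degrees, less where a joint would pass 70% of its speed; a pose out of reach is approached as far as the arm can. A call with a number of a shift or a turn outside -1 to 1 is refused whole. A call with a gripper value outside its range is refused whole. "jaw" is the closure, from 0 (fully open) to 1 (shut), set as the call begins (left out, the last holds). The fingers move at their own pace and stop on an object; "squeeze" is the grip in N (left out, the last holds). Time passes only in rows, so rows that repeat a pose let the fingers close. It gives the time, the measured TCP pose, the force, the opening and the grip force at its end, in the units of the state.
- r.get_obs(): the state, without advancing time (a new reading comes with each control period).
- eyes.grab_frame(name): name is "scene" or "top" or "wrist"; returns the picture (480x640x3 uint8, red, green, blue); there is no depth.
- eyes.camera_info(name): a dict with "mtx" (3x3 intrinsics, pixels), "k1" (the pictures are not rectified: a ray, as slopes to the right and down, at radius r is drawn at 1 + k1 r^2 times it, then the intrinsics apply), "extrinsics" (4x4, takes a point from camera to world coordinates); the wrist camera has in their place "tool_from_camera" (4x4, takes a point from camera to tool coordinates, whose origin is the TCP and whose axes are the flange's). Camera axes: x right, y down, z forward; pixel columns grow to the right and rows downward; lengths in m; the calibration is good to about 2 mm. A picture is of the moment at which its call begins: read the wrist's pose just before it. camera_info takes no time and is no camera call.
- r.hand_in(): hands the job in; it is judged then, once.
The state is a dict: "clock": time; "joints": joint angles; "qvel": joint speeds; "tau": joint torques, N m; "tcp_pos": TCP position; "orientation": TCP orientation; "contact_force": force on the tool from outside, world axes, zero at the start; "moment": the same for the moment, N m; "grip_width": finger opening in m; "gripper_force": force on a finger pad.
Only numpy, scipy, OpenCV 4.12 (cv2) and the standard library are available. Lean on these libraries where they do the work, as an engineer would, in place of code of your own. Each camera call takes 0.05 s, during which the arm holds its last target. There are 200 camera calls.

## Working session

There is one attempt and no reset: what is moved stays moved. The work goes in short steps, Python scripts to look and compute and a tool call to move; the robot and the scene stay as the last step left them, time stands still between calls to the robot, and variables do not carry over. Pictures are saved under pics/ and viewed, at most 10 in all, crops included, and the job is handed in when it is done.

Besides the shell and the picture viewer there is one more tool, called after "Request:" as name([rows], argument=value, ...), one row to a line, values as JSON. step_arm: Moves the arm, as the interface text tells. Shifts and turns lie within -1 to 1; 1 stands for 60 cm of shift or pi rad of turn. Its arguments: {"type":"object","properties":{"rows":{"type":"array"},"jaw":{"type":"number"},"squeeze":{"type":"number"}},"required":["rows"]}

```bash
mkdir -p pics; ls
python3 - <<'E'
from bench import r, eyes
import cv2
o=r.get_obs();print({k:o[k] for k in('clock','tcp_pos','orientation','grip_width')})
for n in('scene','top'):
    cv2.imwrite(f'pics/{n}0.png',eyes.grab_frame(n)[:,:,::-1]);c=eyes.camera_info(n);print(n,c)
print(eyes.camera_info('wrist'))
E
```

```text
pics
{'clock': 0.0, 'tcp_pos': array([ 0.20686629, -0.64187722,  0.20562362]), 'orientation': array([-3.10176980e+00, -4.87519062e-01,  6.26934384e-04]), 'grip_width': 0.08521003392420841}
scene {'mtx': array([[560.35474679,   0.        , 327.29308313],
       [  0.        , 560.35474679, 240.89111798],
       [  0.        ,   0.        ,   1.        ]]), 'k1': -0.11206445499060988, 'extrinsics': array([[ 0.53453563, -0.42073386,  0.73297659, -0.70803378],
       [-0.84507151, -0.25457159,  0.47015683, -0.70700579],
       [-0.01121588, -0.87073321, -0.49162778,  0.93291162],
       [ 0.        ,  0.        ,  0.        ,  1.        ]])}
top {'mtx': array([[533.4886249 ,   0.        , 320.50924871],
       [  0.        , 533.4886249 , 225.89676972],
       [  0.        ,   0.        ,   1.        ]]), 'k1': 0.010385940287849523, 'extrinsics': array([[ 2.23769507e-03, -9.96437243e-01,  8.43078461e-02,
         4.37910274e-01],
       [-9.99997495e-01, -2.22474697e-03,  2.47530046e-04,
         9.37284665e-02],
       [-5.90845311e-05, -8.43081888e-02, -9.96439725e-01,
         1.57845755e+00],
       [ 0.00000000e+00,  0.00000000e+00,  0.00000000e+00,
         1.00000000e+00]])}
{'mtx': array([[346.47256385,   0.        , 321.81409515],
       [  0.        , 346.47256385, 242.91300937],
       [  0.        ,   0.        ,   1.        ]]), 'k1': -0.0365342731135456, 'tool_from_camera': array([[ 8.10533619e-05, -9.52087720e-01, -3.05825058e-01,
         7.86852894e-02],
       [ 9.99999930e-01,  1.88900401e-04, -3.23048727e-04,
        -5.64084650e-05],
       [ 3.65341202e-04, -3.05825010e-01,  9.52087669e-01,
        -1.67894651e-01],
       [ 0.00000000e+00,  0.00000000e+00,  0.00000000e+00,
         1.00000000e+00]])}
```

View pics/top0.png

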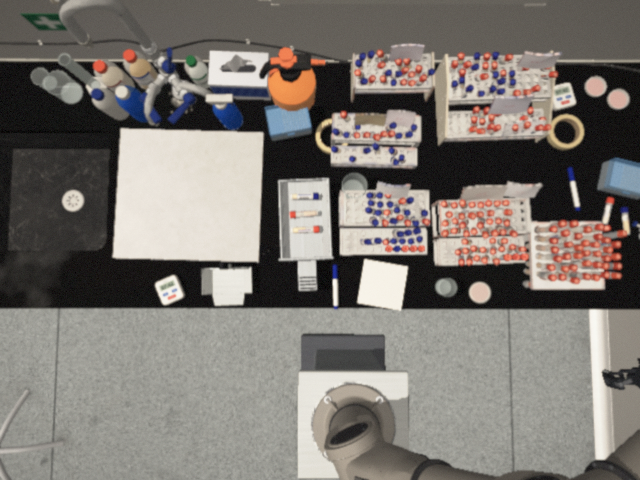

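View pics/scene0.png

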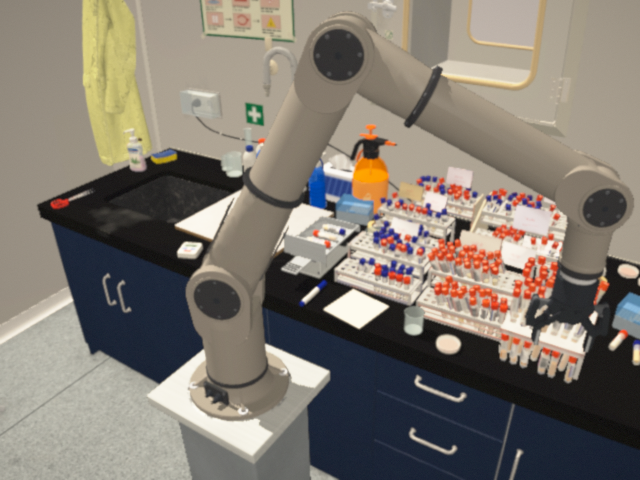

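The top view shows the tray at about (305,220), the paddle at (307,275), the scoop at (228,285), the tile at (383,285), the marker at (335,285) and the timer at (169,290). I'll enlarge this area.

```bash
cat > h.py <<'E'
import numpy as np, cv2
from scipy.spatial.transform import Rotation as R
from bench import r, eyes
def cam(n,obs=None):
    c=eyes.camera_info(n); 
    if n!='wrist': return c['mtx'],c['k1'],c['extrinsics']
    o=obs or r.get_obs(); T=np.eye(4);T[:3,:3]=R.from_rotvec(o['orientation']).as_matrix();T[:3,3]=o['tcp_pos']
    return c['mtx'],c['k1'],T@c['tool_from_camera']
def p2w(n,uv,z,obs=None):
    M,k,E=cam(n,obs)
    s=cv2.undistortPoints(np.array(uv,float).reshape(-1,1,2),M,np.array([k,0,0,0.]))[:,0]
    d=np.c_[s,np.ones(len(s))]@E[:3,:3].T
    return E[:3,3]+d*((np.asarray(z)-E[2,3])/d[:,2])[:,None]
def w2p(n,P,obs=None):
    M,k,E=cam(n,obs); q=(np.array(P,float).reshape(-1,3)-E[:3,3])@E[:3,:3]
    return cv2.projectPoints(q,np.zeros(3),np.zeros(3),M,np.array([k,0,0,0.]))[0][:,0]
E
python3 - <<'E'
from h import *
I=cv2.imread('pics/top0.png')[170:315,150:420]
cv2.imwrite('pics/c0.png',cv2.resize(I,None,fx=2.96,fy=2.96,interpolation=cv2.INTER_CUBIC))
print(p2w('top',[(383,285),(228,285),(307,275),(305,220)],np.array([0,.03,.06,.06])).round(3))
E
```

```text
[[ 0.397 -0.09   0.   ]
 [ 0.397  0.361  0.03 ]
 [ 0.427  0.132  0.06 ]
 [ 0.583  0.138  0.06 ]]
```

View pics/c0.png

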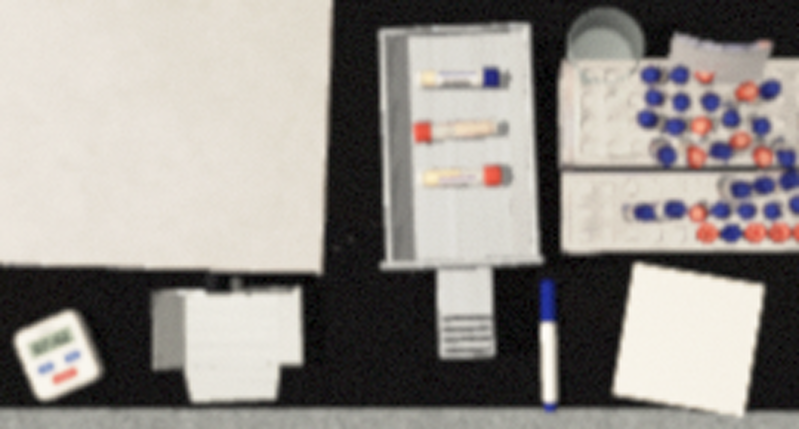

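The enlarged crop shows the scoop mouth facing the robot, with lip corners at (188,402) and (278,400) and the grip at about (225,283). The paddle's outer edge runs (438,357)–(494,356), the tray end wall's top runs (382,265)–(541,262), and the tile corners are (636,263), (764,283), (743,415) and (613,393).

Run:
```python
from h import *
q=lambda *a,z:print(p2w('top',np.array(a)/2.96+[150,170],np.full(len(a),z)).round(4).tolist())
print('lip');q((188,402),(278,400),z=0.)
print('scoop sides top');q((152,290),(302,287),(152,369),(302,365),z=.03)
print('grip');q((212,280),(240,280),(225,283),z=.105)
print('paddle end');q((438,357),(494,356),z=.061)
print('paddle in');q((436,268),(492,266),z=.061)
print('wall');q((382,265),(541,262),z=.124)
print('far');q((380,30),(528,24),z=.084)
print('tile');q((636,263),(764,283),(743,415),(613,393),z=.004)
print('tile c');q((689,338.5),z=.004)
print('marker');q((547,280),(549,410),z=.007)
print('board');q((322,272),z=.01)
print('vials');q((425,77),(500,78),(420,131),(500,128),(425,176),(505,175),z=.075)
```

```text
lip
[[0.3358, 0.4071, 0.0], [0.3379, 0.3181, 0.0]]
scoop sides top
[[0.446, 0.4384, 0.03], [0.4492, 0.292, 0.03], [0.3694, 0.4368, 0.03], [0.3736, 0.291, 0.03]]
grip
[[0.455, 0.3662, 0.105], [0.4551, 0.3401, 0.105], [0.4523, 0.354, 0.105]]
paddle end
[[0.3827, 0.1574, 0.061], [0.3838, 0.1039, 0.061]]
paddle in
[[0.4675, 0.1598, 0.061], [0.4695, 0.1061, 0.061]]
wall
[[0.4689, 0.2067, 0.124], [0.472, 0.0605, 0.124]]
far
[[0.6941, 0.2137, 0.084], [0.7003, 0.0721, 0.084]]
tile
[[0.474, -0.0368, 0.004], [0.4544, -0.1639, 0.004], [0.3245, -0.1416, 0.004], [0.3457, -0.0134, 0.004]]
tile c
[[0.3994, -0.0889, 0.004]]
marker
[[0.4569, 0.0519, 0.007], [0.3291, 0.0499, 0.007]]
board
[[0.4643, 0.2749, 0.01]]
vials
[[0.6502, 0.1708, 0.075], [0.6494, 0.0988, 0.075], [0.598, 0.1753, 0.075], [0.6011, 0.0987, 0.075], [0.5548, 0.1702, 0.075], [0.556, 0.0938, 0.075]]
```

Request:
step_arm([
  [0.17, 0.26, 0.13, 0, 0, -0.09],
  [0.17, 0.26, 0.13, 0, 0, -0.09],
  [0.17, 0.26, 0.13, 0, 0, -0.09],
  [0.17, 0.26, 0.13, 0, 0, -0.09],
  [0.17, 0.26, 0.13, 0, 0, -0.09],
], jaw=1)

```text
clock: 0.52
tcp_pos: [0.3106, -0.4839, 0.2853]
orientation: [-3.141, -0.048, -0.001]
contact_force: [0.5, 0.2, 0.7]
grip_width: 0.0254
gripper_force: 0.0
```

Request:
step_arm([
  [0.15, 0.3, 0, 0, 0, 0],
  [0.15, 0.3, 0, 0, 0, 0],
  [0.15, 0.3, 0, 0, 0, 0],
  [0.15, 0.3, 0, 0, 0, 0],
  [0.15, 0.3, 0, 0, 0, 0],
])

```text
clock: 0.93
tcp_pos: [0.3999, -0.3032, 0.2845]
orientation: [-3.141, -0.049, 0.0]
contact_force: [1.4, -1.1, -0.1]
grip_width: 0.0003
gripper_force: 0.0
```

Request:
step_arm([
  [0, 0.33, 0, 0, 0, 0],
  [0, 0.33, 0, 0, 0, 0],
  [0, 0.33, 0, 0, 0, 0],
  [0, 0.33, 0, 0, 0, 0],
  [0, 0.33, 0, 0, 0, 0],
])

```text
clock: 1.35
tcp_pos: [0.3984, -0.1051, 0.2845]
orientation: [-3.141, -0.049, 0.0]
contact_force: [0.6, 0.1, -0.4]
grip_width: -0.0001
gripper_force: 0.0
```

Request:
step_arm([
  [0, 0.33, 0, 0, 0, 0],
  [0, 0.33, 0, 0, 0, 0],
  [0, 0.33, 0, 0, 0, 0],
  [0, 0.33, 0, 0, 0, 0],
  [0, 0.33, 0, 0, 0, 0],
])

```text
clock: 1.77
tcp_pos: [0.3982, 0.0929, 0.2847]
orientation: [-3.141, -0.049, -0.001]
contact_force: [0.4, 0.7, 0.4]
grip_width: 0.0001
gripper_force: 0.0
```

Request:
step_arm([
  [0, 0.07, -0.1, 0, -0.04, 0],
  [0, 0.07, -0.2, 0, -0.04, 0],
  [0, 0.07, -0.27, 0, -0.04, 0],
  [0, 0.07, -0.27, 0, -0.04, 0],
  [0, 0.07, -0.27, 0, -0.04, 0],
])

```text
clock: 2.18
tcp_pos: [0.3945, 0.1306, 0.1173]
orientation: [3.132, 0.049, 0.182]
contact_force: [-1.2, -0.9, -0.4]
grip_width: 0.0001
gripper_force: 0.0
```

Request:
step_arm([
  [0, 0, -0.05, 0, 0, 0],
  [0, 0, -0.07, 0, 0, 0],
  [0, 0, -0.085, 0, 0, 0],
  [0, 0, -0.1, 0, 0, 0],
  [0, 0, -0.11, 0, 0, 0],
])

```text
clock: 2.6
tcp_pos: [0.3998, 0.1311, 0.0569]
orientation: [3.132, 0.044, 0.198]
contact_force: [-1.3, 0.2, -0.6]
grip_width: -0.0003
gripper_force: 0.0
```

Request:
step_arm([
  [0, 0, -0.005, 0, 0, 0],
  [0, 0, -0.01, 0, 0, 0],
  [0, 0, -0.015, 0, 0, 0],
  [0, 0, -0.02, 0, 0, 0],
  [0, 0, -0.02, 0, 0, 0],
])

```text
clock: 3.02
tcp_pos: [0.3991, 0.1314, 0.0445]
orientation: [3.133, 0.045, 0.197]
contact_force: [-0.4, -0.4, 0.4]
grip_width: -0.0002
gripper_force: 0.0
```

Run:
```python
from h import *
I=eyes.grab_frame('top')[170:315,210:420,::-1]
S=eyes.grab_frame('scene')[190:320,230:430,::-1]
W=eyes.grab_frame('wrist')[:,:,::-1]
z=lambda I,w,h:cv2.resize(I,(w,h),interpolation=cv2.INTER_CUBIC)
cv2.imwrite('pics/c1.png',np.vstack([np.hstack([z(I,400,276),z(S,400,276)]),np.hstack([z(W,400,300),np.zeros((300,400,3),np.uint8)])]))
print(r.get_obs()['contact_force'],r.get_obs()['tcp_pos'])
```

```text
[ 0.29628721 -0.52432345  0.82600656] [0.39917764 0.13154652 0.04476752]
```

View pics/c1.png

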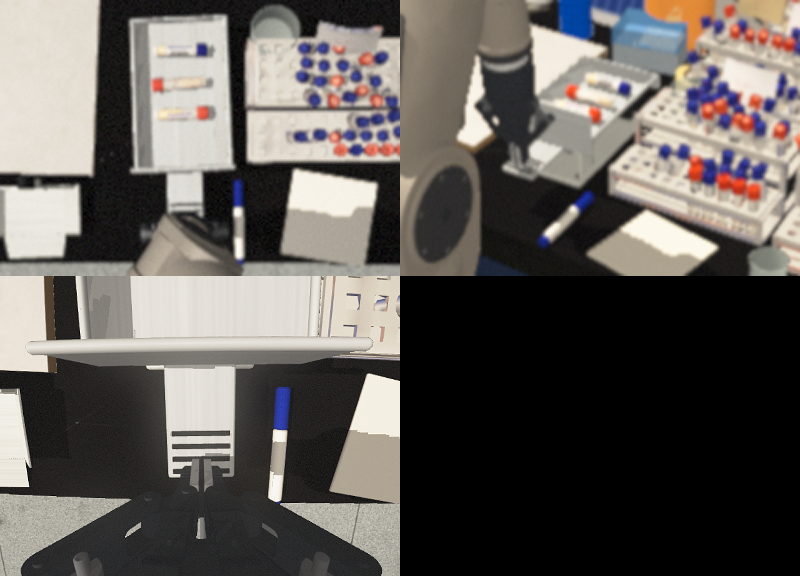

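The tray hasn't moved: in the wrist view the closed fingers are over the last paddle stripe at about (200,460). I'll check the geometry by projection.

Run:
```python
from h import *
o=r.get_obs();Rm=R.from_rotvec(o['orientation']).as_matrix()
tip=o['tcp_pos']+.014*Rm[:,2];print('tip',tip,r.tips_ahead, Rm[:,2])
# wrist shown at x0.625 offset y276
f=lambda P:(w2p('wrist',P,o)*.625+[0,276]).round(0).tolist()
print(f([tip]),'paddle corners',f([[.383,.157,.061],[.384,.104,.061]]), 'wall top',f([[.469,.2067,.124],[.472,.0605,.124]]))
print('tilted',f([[.382,.157,.02],[.384,.104,.02]]),'walltop tilted',f([[.446,.206,.109],[.449,.06,.109]]))
print(w2p('top',[[.446,.206,.109],[.469,.2067,.124]]), w2p('scene',[tip]))
```

```text
tip [0.40093557 0.13154611 0.03087833] 0.014 [ 1.25566055e-01 -2.95096054e-05 -9.92085261e-01]
[[201.0, 449.0]] paddle corners [[169.0, 481.0], [236.0, 481.0]] wall top [[36.0, 354.0], [367.0, 357.0]]
tilted [[175.0, 464.0], [229.0, 463.0]] walltop tilted [[62.0, 404.0], [340.0, 406.0]]
[[279.65628018 267.99182879]
 [279.05254239 259.48097694]] [[291.42950725 276.63337155]]
```

Run:
```python
from h import *
S=eyes.grab_frame('scene')[220:300,255:355,::-1]
W=eyes.grab_frame('wrist')[230:400,220:420,::-1]
z=lambda I,w,h:cv2.resize(I,(w,h),interpolation=cv2.INTER_CUBIC)
cv2.imwrite('pics/c2.png',np.hstack([z(S,400,320),z(W,400,320)]))
o=r.get_obs();print(o['tau'],o['tcp_pos'])
```

```text
[-2.54053232e-02 -3.49869883e+01 -2.94294678e+00 -1.60735255e+01
  2.07597208e-01 -2.75976509e-01  2.69333839e-03] [0.39920744 0.13155948 0.04479713]
```

View pics/c2.png

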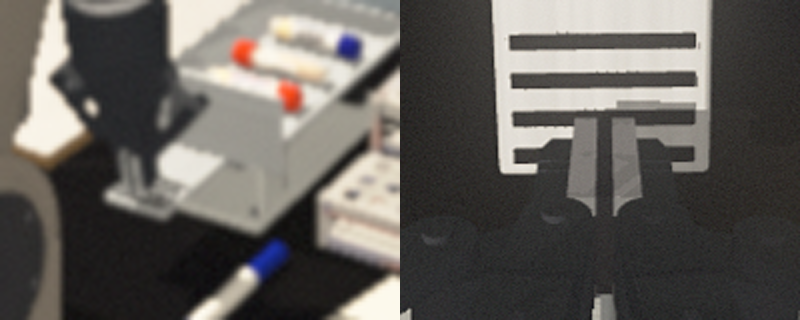

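The fingertips look somewhat higher than computed, and no contact force shows yet. I'll keep descending in small steps and watch the force.

Request:
step_arm([
  [0, 0, -0.005, 0, 0, 0],
  [0, 0, -0.01, 0, 0, 0],
  [0, 0, -0.015, 0, 0, 0],
  [0, 0, -0.015, 0, 0, 0],
])

```text
clock: 3.6
tcp_pos: [0.399, 0.1315, 0.0353]
orientation: [3.133, 0.046, 0.197]
contact_force: [-0.8, -0.4, 3.7]
grip_width: 0.0002
gripper_force: 1.5
```

Run:
```python
from h import *
for z in(.061,.04,.02):
  P=p2w('top',np.array([(438,357),(494,356)])/2.96+[150,170],np.full(2,z)); print(z,w2p('scene',P).round(1).tolist())
o=r.get_obs();Rm=R.from_rotvec(o['orientation']).as_matrix()
for t in(.014,0,-.014,-.03):print(t,w2p('wrist',[o['tcp_pos']+t*Rm[:,2]],o),w2p('scene',[o['tcp_pos']+t*Rm[:,2]]))
print(p2w('scene',[(296,274)],[.061]))
S=eyes.grab_frame('scene')[220:300,255:355,::-1]
W=eyes.grab_frame('wrist')[230:400,220:420,::-1]
z=lambda I,w,h:cv2.resize(I,(w,h),interpolation=cv2.INTER_CUBIC)
cv2.imwrite('pics/c3.png',np.hstack([z(S,400,320),z(W,400,320)]))
```

```text
0.061 [[280.2, 268.4], [295.3, 273.4]]
0.04 [[280.1, 274.5], [295.4, 279.6]]
0.02 [[280.1, 280.2], [295.5, 285.4]]
0.014 [[322.17568157 276.84332674]] [[291.53844962 279.34607775]]
0 [[322.19146157 287.35816013]] [[290.98684174 275.67779272]]
-0.014 [[322.20966457 299.50499669]] [[290.43005123 271.97227375]]
-0.03 [[322.23421089 315.91464828]] [[289.78730104 267.69121735]]
[[0.38204347 0.10036736 0.061     ]]
```

View pics/c3.png

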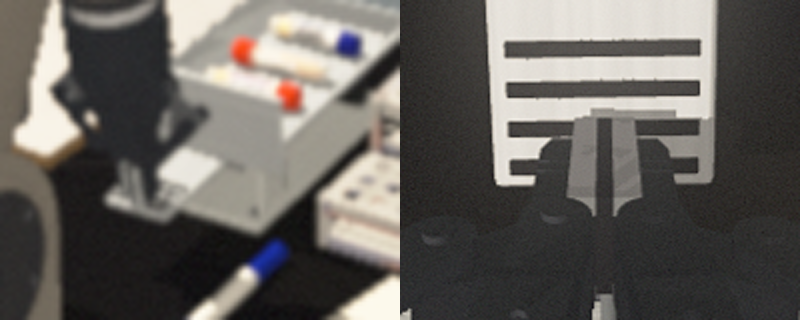

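The paddle is at its full 61 mm height and light contact has begun. I'll press on in small steps.

Request:
step_arm([
  [0, 0, -0.003, 0, 0, 0],
  [0, 0, -0.006, 0, 0, 0],
  [0, 0, -0.008, 0, 0, 0],
  [0, 0, -0.008, 0, 0, 0],
])

```text
clock: 4.03
tcp_pos: [0.3987, 0.1315, 0.0307]
orientation: [3.133, 0.046, 0.196]
contact_force: [-2.8, -1.0, 6.7]
grip_width: 0.0002
gripper_force: 3.1
```

Request:
step_arm([
  [0, 0, -0.004, 0, 0, 0],
  [0, 0, -0.008, 0, 0, 0],
  [0, 0, -0.012, 0, 0, 0],
  [0, 0, -0.012, 0, 0, 0],
])

```text
clock: 4.37
tcp_pos: [0.3983, 0.1314, 0.0232]
orientation: [3.133, 0.046, 0.196]
contact_force: [-2.1, 0.4, 2.1]
grip_width: 0.0
gripper_force: 1.3
```

Run:
```python
from h import *
T=eyes.grab_frame('top')[170:300,260:350,::-1]
S=eyes.grab_frame('scene')[210:310,250:375,::-1]
z=lambda I,w,h:cv2.resize(I,(w,h),interpolation=cv2.INTER_CUBIC)
cv2.imwrite('pics/c4.png',np.hstack([z(S,475,380),z(T,263,380)]))
o=r.get_obs();print(o['contact_force'],o['tcp_pos'])
```

```text
[-0.94411593 -0.57878086  0.25892201] [0.39850567 0.13144961 0.02329133]
```

View pics/c4.png

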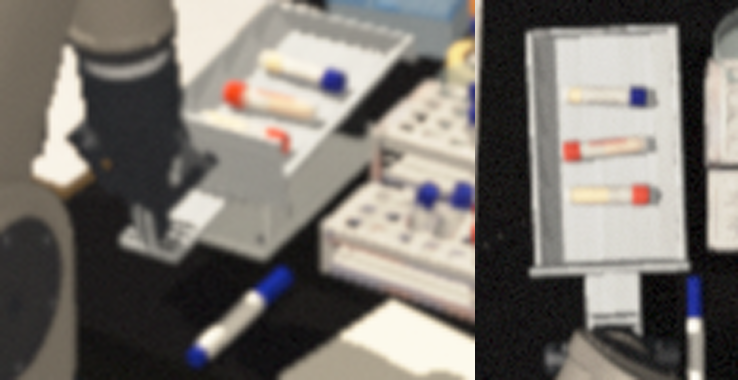

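The tray has begun to tilt: the wall-top row in the top view went from 259.5 to about 262. Contact started at a reported TCP z of about 0.036, so the real shut tips sit about 25 mm behind the TCP. I'll continue to the stop, which should be near z = 0.002.

Request:
step_arm([
  [0, 0, -0.006, 0, 0, 0],
  [0, 0, -0.012, 0, 0, 0],
  [0, 0, -0.018, 0, 0, 0],
  [0, 0, -0.022, 0, 0, 0],
  [0, 0, -0.022, 0, 0, 0],
])

```text
clock: 4.88
tcp_pos: [0.3991, 0.1315, 0.0103]
orientation: [3.133, 0.046, 0.197]
contact_force: [-1.6, -0.2, 4.9]
grip_width: -0.0
gripper_force: 2.4
```

Request:
step_arm([
  [0, 0, -0.004, 0, 0, 0],
  [0, 0, -0.008, 0, 0, 0],
  [0, 0, -0.01, 0, 0, 0],
  [0, 0, -0.01, 0, 0, 0],
])

```text
clock: 5.22
tcp_pos: [0.3998, 0.1316, 0.0047]
orientation: [3.133, 0.045, 0.199]
contact_force: [-1.1, -0.7, 7.3]
grip_width: 0.0001
gripper_force: 3.3
```

Run:
```python
from h import *
T=eyes.grab_frame('top')
g=cv2.cvtColor(T,cv2.COLOR_RGB2GRAY).astype(int)
print(g[150:275,285].tolist()) 
o=r.get_obs();print(o['contact_force'],o['tcp_pos'])
```

```text
[15, 19, 23, 22, 21, 15, 14, 13, 18, 16, 19, 20, 23, 25, 16, 23, 23, 25, 17, 22, 21, 23, 12, 20, 18, 15, 16, 25, 19, 15, 24, 58, 122, 181, 174, 135, 124, 132, 131, 129, 129, 130, 131, 132, 129, 131, 130, 132, 130, 128, 131, 130, 129, 128, 130, 129, 130, 131, 129, 128, 128, 130, 130, 131, 130, 131, 129, 130, 127, 132, 131, 129, 129, 129, 127, 129, 130, 126, 126, 129, 127, 124, 123, 129, 128, 129, 124, 126, 128, 124, 122, 122, 120, 125, 126, 118, 117, 119, 124, 119, 117, 119, 119, 124, 122, 115, 120, 122, 120, 117, 115, 120, 121, 125, 126, 141, 176, 190, 148, 75, 30, 19, 15, 16, 12]
[-0.2502534  -1.06342347  5.99691264] [0.39981433 0.13159119 0.00467181]
```

Request:
step_arm([
  [0, 0, -0.004, 0, 0, 0],
  [0, 0, -0.008, 0, 0, 0],
  [0, 0, -0.008, 0, 0, 0],
])

```text
clock: 5.52
tcp_pos: [0.4006, 0.1316, 0.0003]
orientation: [3.133, 0.045, 0.201]
contact_force: [-1.3, -1.9, 13.6]
grip_width: -0.0001
gripper_force: 6.6
```

Request:
step_arm([
  [0, 0, -0.004, 0, 0, 0],
  [0, 0, -0.006, 0, 0, 0],
  [0, 0, -0.006, 0, 0, 0],
])

```text
clock: 5.77
tcp_pos: [0.401, 0.1317, -0.0008]
orientation: [3.131, 0.046, 0.207]
contact_force: [-18.3, -7.0, 70.8]
grip_width: -0.0
gripper_force: 36.0
```

At the stop. I'm backing off upward and checking the tubes.

Request:
step_arm([
  [0, 0, 0.04, 0, 0, 0],
  [0, 0, 0.1, 0, 0.04, 0],
  [0, 0, 0.17, 0, 0.04, 0],
  [0, 0, 0.24, 0, 0.04, 0],
  [0, 0, 0.3, 0, 0.04, 0],
], jaw=0)

```text
clock: 6.18
tcp_pos: [0.3993, 0.1316, 0.1683]
orientation: [-3.14, -0.044, 0.002]
contact_force: [1.3, -0.8, 0.5]
grip_width: 0.0602
gripper_force: 0.0
```

Request:
step_arm([
  [0.05, 0.3, 0, 0, 0, 0],
  [0.05, 0.3, 0, 0, 0, 0],
  [0.05, 0.3, 0, 0, 0, 0],
  [0.05, 0.3, 0, 0, 0, 0],
  [0.05, 0.3, 0, 0, 0, 0],
])

```text
clock: 6.6
tcp_pos: [0.4293, 0.3176, 0.1672]
orientation: [-3.136, -0.051, -0.002]
contact_force: [0.3, 1.2, 0.2]
grip_width: 0.0856
gripper_force: 0.0
```

Request:
step_arm([
  [0, 0.08, 0, 0, 0, 0],
  [0, 0.08, 0, 0, 0, 0],
  [0, 0.08, 0, 0, 0, 0],
])

```text
clock: 6.85
tcp_pos: [0.4279, 0.363, 0.1665]
orientation: [-3.139, -0.052, 0.001]
contact_force: [-0.0, 0.4, 0.6]
grip_width: 0.0856
gripper_force: 0.0
```

Run:
```python
from h import *
T=eyes.grab_frame('top')[160:300,260:350,::-1]
W=eyes.grab_frame('wrist')[:,:,::-1]
z=lambda I,w,h:cv2.resize(I,(w,h),interpolation=cv2.INTER_CUBIC)
cv2.imwrite('pics/c5.png',np.hstack([z(T,240,373),z(W,497,373)]))
o=r.get_obs();print({k:o[k] for k in('clock','tcp_pos','orientation','contact_force','grip_width')})
for zz in(.105,.024): print(((w2p('wrist',[[.451,.364,zz],[.337,.3626,0]],o))*497/640+[240,0]).round())
```

```text
{'clock': 6.95, 'tcp_pos': array([0.42898075, 0.35886104, 0.16604935]), 'orientation': array([ 3.14017561e+00,  4.60462658e-02, -1.02971702e-03]), 'contact_force': array([-0.4744982 ,  0.15642911,  0.27316853]), 'grip_width': 0.08518931995422319}
[[485. 170.]
 [485. 232.]]
[[486. 153.]
 [485. 232.]]
```

View pics/c5.png

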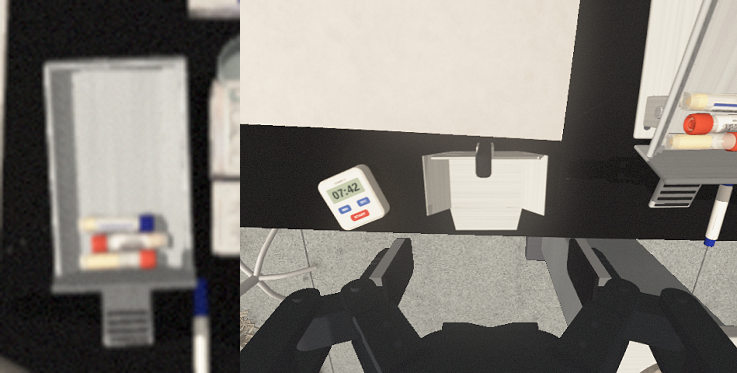

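The tubes are together at the low end at (120,240). The scoop grip appears at (484,172) and the lip at (485,230), both where predicted. The open pad tips measure about 40 mm behind the TCP, so I shift the grasp by 40 mm, which puts the TCP at z ≈ 0.034 for the grip.

Request:
step_arm([
  [0.037, 0.009, 0, 0, 0, 0],
  [0.037, 0.009, -0.06, 0, 0, 0],
  [0.037, 0.009, -0.12, 0, 0, 0],
  [0.037, 0.009, -0.17, 0, 0, 0],
  [0.037, 0.009, -0.17, 0, 0, 0],
])

```text
clock: 7.37
tcp_pos: [0.4492, 0.359, 0.059]
orientation: [3.133, 0.042, -0.011]
contact_force: [-1.1, -1.1, -0.8]
grip_width: 0.0855
gripper_force: 0.0
```

Request:
step_arm([
  [0, 0, -0.02, 0, 0, 0],
  [0, 0, -0.04, 0, 0, 0],
  [0, 0, -0.05, 0, 0, 0],
  [0, 0, -0.05, 0, 0, 0],
])

```text
clock: 7.7
tcp_pos: [0.4514, 0.3644, 0.0344]
orientation: [3.141, 0.045, -0.0]
contact_force: [-0.6, -0.2, 0.5]
grip_width: 0.0856
gripper_force: 0.0
```

Run:
```python
from h import *
W=eyes.grab_frame('wrist')[120:440,120:520,::-1]
cv2.imwrite('pics/c6.png',cv2.resize(W,(600,480)))
o=r.get_obs();print({k:o[k] for k in('clock','tcp_pos','orientation','contact_force','grip_width')})
print(((w2p('wrist',[[.451,.364,.11],[.337,.3626,0]],o)-120)*1.5).round())
```

```text
{'clock': 7.75, 'tcp_pos': array([0.45155088, 0.36485608, 0.0349948 ]), 'orientation': array([-3.14123072e+00, -4.53268323e-02, -6.30674176e-04]), 'contact_force': array([ 0.7725087 ,  0.2207082 , -0.04350489]), 'grip_width': 0.08561090457096894}
[[307. 400.]
 [301. 433.]]
```

View pics/c6.png

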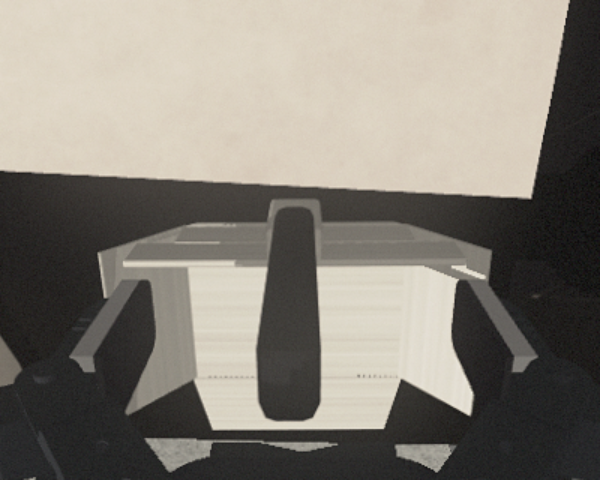

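The grip sits between the pads, about 3 mm toward +y of centre. I'll check its x by projection.

Run:
```python
from h import *
o=r.get_obs()
for P in([.440,.367,.11],[.462,.367,.11],[.448,.367,.11],[.47,.367,.11],[.462,.367,.024],[.337,.3219,0],[.337,.4039,0],[.345,.3626,0]):
  print(P,((w2p('wrist',[P],o)-120)*1.5).round())
W=eyes.grab_frame('wrist');g=cv2.cvtColor(W,cv2.COLOR_RGB2GRAY).astype(int)
print(g[255:405,313].tolist())
```

```text
[0.44, 0.367, 0.11] [[292. 439.]]
[0.462, 0.367, 0.11] [[295. 357.]]
[0.448, 0.367, 0.11] [[293. 411.]]
[0.47, 0.367, 0.11] [[296. 324.]]
[0.462, 0.367, 0.024] [[298. 212.]]
[0.337, 0.3219, 0] [[384. 435.]]
[0.337, 0.4039, 0] [[217. 431.]]
[0.345, 0.3626, 0] [[301. 420.]]
[122, 122, 96, 69, 62, 63, 61, 66, 60, 64, 57, 62, 63, 60, 63, 62, 63, 56, 63, 61, 58, 61, 59, 59, 59, 62, 62, 58, 57, 60, 62, 57, 57, 61, 58, 60, 62, 57, 59, 61, 61, 61, 62, 57, 62, 58, 59, 63, 64, 62, 59, 59, 60, 63, 63, 60, 60, 58, 61, 58, 60, 62, 56, 62, 60, 64, 62, 61, 60, 60, 61, 61, 64, 63, 63, 59, 63, 64, 63, 59, 60, 59, 63, 61, 65, 64, 63, 63, 64, 60, 61, 65, 65, 60, 65, 62, 62, 62, 66, 69, 69, 68, 65, 67, 66, 68, 62, 67, 64, 63, 67, 64, 67, 69, 64, 64, 65, 68, 63, 63, 59, 60, 56, 58, 59, 57, 57, 53, 57, 56, 53, 54, 55, 52, 56, 55, 54, 54, 56, 53, 50, 51, 48, 45, 155, 210, 214, 215, 215, 218]
```

Request:
step_arm([
  [0.005, 0.004, 0, 0, 0, 0],
  [0.005, 0.004, 0, 0, 0, 0],
  [0.005, 0.004, 0, 0, 0, 0],
  [0.005, 0.004, 0, 0, 0, 0],
  [0.005, 0.004, 0, 0, 0, 0],
], jaw=1, squeeze=90)

```text
clock: 8.22
tcp_pos: [0.4544, 0.3673, 0.0349]
orientation: [-3.141, -0.046, -0.0]
contact_force: [-0.7, 0.7, -0.7]
grip_width: 0.0254
gripper_force: 0.0
```

Request:
step_arm([
  [0, 0, 0, 0, 0, 0],
  [0, 0, 0, 0, 0, 0],
  [0, 0, 0, 0, 0, 0],
  [0, 0, 0, 0, 0, 0],
  [0, 0, 0, 0, 0, 0],
])

```text
clock: 8.63
tcp_pos: [0.4545, 0.3674, 0.0349]
orientation: [-3.141, -0.046, -0.001]
contact_force: [0.3, 0.1, 2.4]
grip_width: 0.0133
gripper_force: 88.0
```

```bash
cat > plan.py <<'E'
import numpy as np
a=.34; psi=.032; F=np.array([.582,.138])
def tcp(s,h,th):
    """lip at s (from hinge axis along tray), h above floor; scoop pitch th (rad, +=mouth down), level tool frame lip at (-.115,-.035)"""
    S,Hh=s,.016+h
    x=S*np.cos(a)-Hh*np.sin(a); z=S*np.sin(a)+Hh*np.cos(a)+.046
    x+=.115*np.cos(th)-.035*np.sin(th); z+=.115*np.sin(th)+.035*np.cos(th)
    p=F+(x-.08)*np.array([np.cos(psi),np.sin(psi)])
    return np.r_[p,z]
E
python3 - <<'E'
from plan import *
for q in((.065,.06,.34),(.065,.012,.34),(.065,0,.35),(.065,0,.34),(.03,0,.34),(-.028,0,.34),(-.028,.02,.13),(-.028,.04,-.06),(-.026,.055,-.25),(-.024,.065,-.4)): print(q,tcp(*q).round(4))
E
```

```text
(0.065, 0.06, 0.34) [0.6347 0.1397 0.2107]
(0.065, 0.012, 0.34) [0.6507 0.1402 0.1654]
(0.065, 0, 0.35) [0.6539 0.1403 0.1551]
(0.065, 0, 0.34) [0.6547 0.1403 0.1541]
(0.03, 0, 0.34) [0.6217 0.1393 0.1424]
(-0.028, 0, 0.34) [0.567  0.1375 0.1231]
(-0.028, 0.02, 0.13) [0.5731 0.1377 0.1202]
(-0.028, 0.04, -0.06) [0.5738 0.1377 0.1175]
(-0.026, 0.055, -0.25) [0.5739 0.1377 0.1097]
(-0.024, 0.065, -0.4) [0.5719 0.1377 0.1018]
```

Request:
step_arm([
  [0, 0, 0.03, 0, 0, 0],
  [0, 0, 0.1, 0, 0, 0],
  [0, 0, 0.17, 0, 0, 0],
  [0, 0, 0.24, 0, 0, 0],
  [0, 0, 0.3, 0, 0, 0],
])

```text
clock: 9.05
tcp_pos: [0.4538, 0.3673, 0.2167]
orientation: [-3.141, -0.046, 0.001]
contact_force: [1.4, 0.2, -1.8]
grip_width: 0.0127
gripper_force: 88.0
```

Request:
step_arm([
  [0.06, 0, 0.1, 0, -0.03, 0],
  [0.12, -0.02, 0.16, 0, -0.06, 0],
  [0.18, -0.06, 0.16, 0, -0.09, 0],
  [0.24, -0.08, 0.16, 0, -0.108, 0.003],
  [0.28, -0.1, 0.16, 0, -0.108, 0.003],
])

```text
clock: 9.47
tcp_pos: [0.6106, 0.3138, 0.3119]
orientation: [3.09, 0.07, 0.537]
contact_force: [0.5, 1.1, -1.6]
grip_width: 0.0132
gripper_force: 88.0
```

Request:
step_arm([
  [0.02, -0.06, 0, 0, 0, 0],
  [0.02, -0.12, 0, 0, 0, 0],
  [0.02, -0.18, 0, 0, 0, 0],
  [0.02, -0.24, 0, 0, 0, 0],
  [0.02, -0.28, 0, 0, 0, 0],
])

```text
clock: 9.88
tcp_pos: [0.6238, 0.1389, 0.3083]
orientation: [3.089, 0.054, 0.525]
contact_force: [0.1, -0.4, -1.2]
grip_width: 0.0129
gripper_force: 88.4
```

Request:
step_arm([
  [0, 0, 0, 0, 0, 0],
  [0, 0, 0, 0, 0, 0],
])

```text
clock: 10.05
tcp_pos: [0.6241, 0.1412, 0.3088]
orientation: [3.09, 0.054, 0.527]
contact_force: [0.6, 1.2, -1.4]
grip_width: 0.0132
gripper_force: 88.5
```

Run:
```python
from h import *
from plan import a,psi,F
W=eyes.grab_frame('wrist')[:,:,::-1]
cv2.imwrite('pics/c7.png',W)
o=r.get_obs();print({k:o[k] for k in('clock','tcp_pos','orientation','contact_force','grip_width')}, R.from_rotvec(o['orientation']).as_matrix().round(4))
def tr(s,l,h):
    x=s*np.cos(a)-h*np.sin(a);z=s*np.sin(a)+h*np.cos(a)+.046
    p=F+(x-.08)*np.array([np.cos(psi),np.sin(psi)])+l*np.array([-np.sin(psi),np.cos(psi)]);return [*p,z]
for q in((.19,.046,.016),(.19,-.046,.016),(-.03,.046,.016),(-.03,-.046,.016),(.19,.068,.038),(.19,-.068,.038),(-.03,.074,.078),(-.03,-.074,.078),(-.03,.068,.038),(-.03,-.068,.038)):
    print(q,w2p('wrist',[tr(*q)],o).round(),w2p('top',[tr(*q)]).round(1))
```

```text
{'clock': 10.1, 'tcp_pos': array([0.62390146, 0.14360047, 0.30912305]), 'orientation': array([3.09140773, 0.05845009, 0.52780968]), 'contact_force': array([-0.02509886,  0.58921199, -0.83870001]), 'grip_width': 0.0133760160595492} [[ 0.9427  0.0359  0.3318]
 [ 0.0376 -0.9993  0.0014]
 [ 0.3316  0.0111 -0.9434]]
(0.19, 0.046, 0.016) [[281. 221.]] [[286.9 184.8]]
(0.19, -0.046, 0.016) [[367. 222.]] [[320.3 183.8]]
(-0.03, 0.046, 0.016) [[286. 389.]] [[290.2 260.8]]
(-0.03, -0.046, 0.016) [[359. 389.]] [[322.4 259.8]]
(0.19, 0.068, 0.038) [[257. 227.]] [[278.3 186.5]]
(0.19, -0.068, 0.038) [[392. 227.]] [[328.4 185. ]]
(-0.03, 0.074, 0.078) [[256. 429.]] [[279.  268.2]]
(-0.03, -0.074, 0.078) [[390. 429.]] [[332.9 266.6]]
(-0.03, 0.068, 0.038) [[267. 402.]] [[282.1 263.5]]
(-0.03, -0.068, 0.038) [[379. 402.]] [[330.3 262. ]]
```

View pics/c7.png

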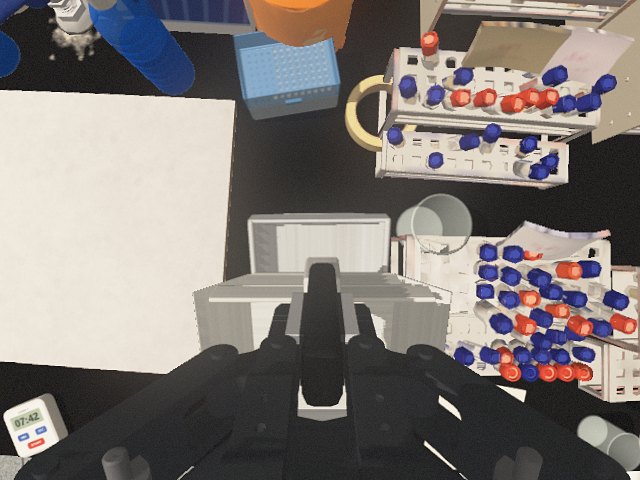

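The tray's far rim runs (250,216)–(390,215), centred on the scoop (columns 320 versus 322). The top view agrees with the model, so I go down along the floor normal.

Request:
step_arm([
  [0.02, -0.002, -0.05, 0, 0, 0],
  [0.02, -0.002, -0.1, 0, 0, 0],
  [0.02, -0.002, -0.157, 0, 0, 0],
  [0.02, -0.002, -0.157, 0, 0, 0],
  [0.02, -0.002, -0.157, 0, 0, 0],
])

```text
clock: 10.52
tcp_pos: [0.6348, 0.1442, 0.2138]
orientation: [3.092, 0.064, 0.523]
contact_force: [-0.5, 0.5, -0.8]
grip_width: 0.0129
gripper_force: 88.1
```

Request:
step_arm([
  [0.007, 0, -0.022, 0, 0, 0],
  [0.014, 0, -0.045, 0, 0, 0],
  [0.021, 0, -0.067, 0, 0, 0],
  [0.026, 0, -0.084, 0, 0, 0],
  [0.026, 0, -0.084, 0, 0, 0],
])

```text
clock: 10.93
tcp_pos: [0.6513, 0.1417, 0.1621]
orientation: [3.091, 0.059, 0.523]
contact_force: [-0.3, -0.5, -2.0]
grip_width: 0.013
gripper_force: 88.5
```

Request:
step_arm([
  [0.002, 0, -0.005, 0, 0, 0],
  [0.003, 0, -0.009, 0, 0, 0],
  [0.003, 0, -0.009, 0, 0, 0],
])

```text
clock: 11.18
tcp_pos: [0.6539, 0.1426, 0.1597]
orientation: [3.091, 0.059, 0.53]
contact_force: [0.1, 0.4, -2.1]
grip_width: 0.0132
gripper_force: 88.5
```

Request:
step_arm([
  [0.001, 0, -0.003, 0, 0, 0],
  [0.001, 0, -0.005, 0, 0, 0],
  [0.001, 0, -0.005, 0, 0, 0],
])

```text
clock: 11.43
tcp_pos: [0.6544, 0.1425, 0.1568]
orientation: [3.091, 0.06, 0.53]
contact_force: [-0.1, 0.0, -0.8]
grip_width: 0.0133
gripper_force: 88.5
```

Request:
step_arm([
  [0.001, 0, -0.003, 0, 0, 0],
  [0.001, 0, -0.005, 0, 0, 0],
  [0.001, 0, -0.005, 0, 0, 0],
])

```text
clock: 11.68
tcp_pos: [0.6549, 0.1424, 0.1534]
orientation: [3.091, 0.06, 0.529]
contact_force: [-0.5, 0.3, -2.8]
grip_width: 0.0132
gripper_force: 88.5
```

Request:
step_arm([
  [0.001, 0, -0.003, 0, 0, 0],
  [0.001, 0, -0.006, 0, 0, 0],
  [0.001, 0, -0.006, 0, 0, 0],
])

```text
clock: 11.93
tcp_pos: [0.6568, 0.1425, 0.1515]
orientation: [3.09, 0.059, 0.533]
contact_force: [-2.5, -1.6, 7.9]
grip_width: 0.0132
gripper_force: 89.9
```

Request:
step_arm([
  [0.001, 0, -0.003, 0, 0, 0],
  [0.001, 0, -0.006, 0, 0, 0],
  [0.001, 0, -0.006, 0, 0, 0],
])

```text
clock: 12.18
tcp_pos: [0.6588, 0.1427, 0.1492]
orientation: [3.09, 0.058, 0.538]
contact_force: [0.7, -2.5, 9.2]
grip_width: 0.0126
gripper_force: 89.8
```

Request:
step_arm([
  [-0.001, 0, 0.003, 0, 0, 0],
  [-0.012, 0, -0.001, 0, 0, 0],
  [-0.024, -0.001, -0.005, 0, 0, 0],
  [-0.036, -0.001, -0.009, 0, 0, 0],
  [-0.048, -0.0015, -0.0137, 0, 0, 0],
])

```text
clock: 12.6
tcp_pos: [0.6272, 0.1421, 0.1389]
orientation: [3.091, 0.06, 0.532]
contact_force: [0.7, -0.2, 8.5]
grip_width: 0.0128
gripper_force: 89.5
```

Request:
step_arm([
  [-0.0094, 0, -0.0033, 0, 0, 0],
  [-0.019, -0.0005, -0.0067, 0, 0, 0],
  [-0.028, -0.001, -0.01, 0, 0, 0],
  [-0.0375, -0.001, -0.0133, 0, 0, 0],
  [-0.0375, -0.001, -0.0133, 0, 0, 0],
])

```text
clock: 13.02
tcp_pos: [0.6046, 0.1417, 0.1314]
orientation: [3.091, 0.061, 0.533]
contact_force: [-1.5, -1.5, 8.4]
grip_width: 0.0129
gripper_force: 89.8
```

The floor contact force is near the tray's friction limit, so I ease up 2 mm and check the tray's tilt numerically.

Request:
step_arm([
  [-0.001, 0, 0.003, 0, 0, 0],
  [-0.001, 0, 0.003, 0, 0, 0],
])

```text
clock: 13.18
tcp_pos: [0.603, 0.1411, 0.1317]
orientation: [3.091, 0.061, 0.528]
contact_force: [-0.3, 0.6, 0.1]
grip_width: 0.013
gripper_force: 88.5
```

Run:
```python
from h import *
g=cv2.cvtColor(eyes.grab_frame('top'),cv2.COLOR_RGB2GRAY).astype(int)
for c in(281,285,325,330):print(c,g[252:275,c].tolist())
print(g[176:192,285].tolist(),r.get_obs()['contact_force'])
```

```text
281 [177, 179, 181, 173, 158, 125, 99, 111, 133, 155, 168, 172, 173, 170, 171, 171, 174, 172, 172, 162, 131, 91, 51]
285 [190, 191, 192, 192, 189, 191, 186, 174, 161, 156, 159, 155, 146, 142, 156, 168, 174, 178, 176, 181, 180, 186, 184]
325 [88, 101, 104, 99, 100, 100, 106, 107, 113, 115, 117, 120, 122, 127, 132, 132, 134, 135, 139, 141, 142, 145, 143]
330 [81, 82, 77, 78, 81, 81, 83, 86, 87, 94, 97, 99, 104, 106, 109, 117, 118, 118, 123, 127, 128, 133, 132]
[19, 23, 19, 24, 26, 46, 105, 155, 166, 147, 134, 134, 131, 133, 133, 134] [-0.28614331  0.20920731  1.29968851]
```

The tray is still at its stop (far rim at row 184). I continue sliding with light contact.

Request:
step_arm([
  [-0.0085, 0, -0.003, 0, 0, 0],
  [-0.017, -0.0005, -0.006, 0, 0, 0],
  [-0.0255, -0.001, -0.009, 0, 0, 0],
  [-0.034, -0.001, -0.012, 0, 0, 0],
  [-0.0425, -0.0013, -0.015, 0, 0, 0],
])

```text
clock: 13.65
tcp_pos: [0.5788, 0.1404, 0.1235]
orientation: [3.091, 0.059, 0.532]
contact_force: [1.1, -0.6, 7.4]
grip_width: 0.013
gripper_force: 89.3
```

Request:
step_arm([
  [-0.0025, 0, -0.001, 0, 0, 0],
  [-0.005, 0, -0.0018, 0, 0, 0],
  [-0.005, 0, -0.0018, 0, 0, 0],
])

```text
clock: 13.9
tcp_pos: [0.5758, 0.1404, 0.1225]
orientation: [3.091, 0.06, 0.532]
contact_force: [0.1, -0.3, 6.6]
grip_width: 0.0132
gripper_force: 89.3
```

Request:
step_arm([
  [-0.0025, 0, -0.001, 0, 0, 0],
  [-0.005, 0, -0.0018, 0, 0, 0],
  [-0.005, 0, -0.0018, 0, 0, 0],
])

```text
clock: 14.15
tcp_pos: [0.5731, 0.1405, 0.1216]
orientation: [3.091, 0.059, 0.532]
contact_force: [0.7, -0.4, 7.0]
grip_width: 0.0131
gripper_force: 89.4
```

Request:
step_arm([
  [-0.0035, 0, 0.0005, 0, 0, 0],
  [-0.006, 0, -0.0008, 0, 0, 0],
  [-0.006, 0, -0.0008, 0, 0, 0],
])

```text
clock: 14.4
tcp_pos: [0.57, 0.1404, 0.1213]
orientation: [3.091, 0.06, 0.534]
contact_force: [2.6, -0.6, 6.3]
grip_width: 0.0132
gripper_force: 89.2
```

Request:
step_arm([
  [-0.0025, 0, -0.001, 0, 0, 0],
  [-0.004, 0, -0.0014, 0, 0, 0],
  [-0.004, 0, -0.0014, 0, 0, 0],
])

```text
clock: 14.65
tcp_pos: [0.5695, 0.1405, 0.1217]
orientation: [3.091, 0.06, 0.538]
contact_force: [6.9, -1.6, 7.5]
grip_width: 0.0132
gripper_force: 89.2
```

The lip is at the end wall (x-force 7 N at x ≈ 0.5695). I compute the tipping path with the lip following the wall.

Run:
```python
from plan import *
p0=tcp(-.03,0,.34)
for D in np.arange(0,.91,.1):
    th=.34-D; h=.108*np.sin(D)+.003
    s=-.0285+max(0,(D-.6))*.02
    print(round(D,2),((tcp(s,h,th)-p0)/.6).round(4), round(D/np.pi,4))
```

```text
0.0 [0.0007 0.     0.0055] 0.0
0.1 [0.0058 0.0002 0.0058] 0.0318
0.2 [0.0092 0.0003 0.0049] 0.0637
0.3 [0.0109 0.0003 0.0027] 0.0955
0.4 [ 0.0109  0.0003 -0.0005] 0.1273
0.5 [ 0.0092  0.0003 -0.005 ] 0.1592
0.6 [ 0.0058  0.0002 -0.0104] 0.191
0.7 [ 0.0038  0.0001 -0.0159] 0.2228
0.8 [ 0.0003  0.     -0.0222] 0.2546
0.9 [-0.0048 -0.0002 -0.0295] 0.2865
```

Request:
step_arm([
  [0.0025, 0, 0.005, 0, 0, 0],
  [0.0075, 0, 0.007, -0.001, 0.032, 0],
  [0.011, 0, 0.006, -0.002, 0.064, 0],
  [0.0125, 0, 0.004, -0.003, 0.0955, 0],
  [0.0125, 0, 0.001, -0.004, 0.127, 0],
])

```text
clock: 15.07
tcp_pos: [0.5731, 0.14, 0.1201]
orientation: [3.13, 0.064, -0.104]
contact_force: [1.6, -0.4, -2.2]
grip_width: 0.0129
gripper_force: 88.5
```

Request:
step_arm([
  [-0.0017, 0, -0.0035, -0.001, 0.032, 0],
  [-0.005, 0, -0.009, -0.002, 0.064, 0],
  [-0.007, 0, -0.0135, -0.003, 0.0955, 0],
  [-0.01, 0, -0.019, -0.004, 0.127, 0],
  [-0.014, 0, -0.025, -0.005, 0.159, 0],
])

```text
clock: 15.48
tcp_pos: [0.5682, 0.1412, 0.1083]
orientation: [3.007, 0.064, -0.864]
contact_force: [7.3, 0.6, 17.5]
grip_width: 0.013
gripper_force: 91.3
```

Request:
step_arm([
  [0, 0, 0, 0, 0, 0],
  [0, 0, 0, 0, 0, 0],
  [0, 0, 0, 0, 0, 0],
  [0, 0, 0, 0, 0, 0],
  [0, 0, 0, 0, 0, 0],
])

```text
clock: 15.9
tcp_pos: [0.5644, 0.1405, 0.1049]
orientation: [3.003, 0.066, -0.868]
contact_force: [-2.2, -0.0, 1.4]
grip_width: 0.0134
gripper_force: 88.7
```

Run:
```python
from h import *
W=eyes.grab_frame('wrist');o=r.get_obs()
hsv=cv2.cvtColor(W,cv2.COLOR_RGB2HSV)
# scoop well frame in tool frame: upright tool coords: well = TCP + (-.045, 0, -.023) with z up => tool x=-.045,z=+.023
Rm=R.from_rotvec(o['orientation']).as_matrix();f=lambda x,y,z:o['tcp_pos']+Rm@np.array([x,y,z])
for n,q in dict(lip=(-.115,0,.035),wedgetop=(-.081,0,.029),wellmid=(-.045,0,.0305),back=(-.010,0,.0305),backtop=(-.010,0,-.001),lipL=(-.115,.041,.035),lipR=(-.115,-.041,.035)).items(): print(n,w2p('wrist',[f(*q)],o).round()[0])
red=((hsv[...,0]<8)|(hsv[...,0]>172))&(hsv[...,1]>150)&(hsv[...,2]>60); blue=(hsv[...,0]>105)&(hsv[...,0]<130)&(hsv[...,1]>120)&(hsv[...,2]>50)
for n,m in(('red',red),('blue',blue)):
    k,l,s,c=cv2.connectedComponentsWithStats(m.astype(np.uint8))
    for i in range(1,k):
        if s[i,4]>40: print(n,s[i].tolist(),c[i].round())
print(o['tcp_pos'],o['orientation'],o['contact_force'])
cv2.imwrite('pics/w1.png',W[:,:,::-1])
```

```text
lip [322. 409.]
wedgetop [322. 376.]
wellmid [322. 329.]
back [322. 280.]
backtop [322. 304.]
lipL [378. 409.]
lipR [266. 409.]
red [618, 272, 22, 22, 308] [632. 281.]
red [616, 300, 24, 15, 189] [630. 309.]
red [265, 311, 9, 27, 138] [268. 322.]
blue [552, 272, 37, 32, 732] [570. 288.]
blue [593, 280, 43, 33, 774] [615. 295.]
blue [354, 300, 27, 16, 187] [370. 306.]
[0.56454395 0.14048005 0.10488037] [ 3.00303738  0.06550188 -0.86728418] [-2.46350379  0.31751567  1.08724806]
```

Run:
```python
from h import *
o=r.get_obs();Rm=R.from_rotvec(o['orientation']).as_matrix();f=lambda x,y,z:o['tcp_pos']+Rm@np.array([x,y,z])
W=cv2.imread('pics/w1.png')[:,:,::-1]
for n,q in dict(c1=(-.020,-.037,.020),c2=(-.041,-.037,.020),c3=(-.062,-.037,.020),wedge=(-.095,-.037,.02)).items():
    q2=(q[0],-q[1],q[2]); print(n,[w2p(c,[f(*p)],o).round()[0].tolist() for c in('wrist','scene','top') for p in(q,q2)])
for c in('scene','top'):
    I=eyes.grab_frame(c);hsv=cv2.cvtColor(I,cv2.COLOR_RGB2HSV)
    for n,m in(('red',((hsv[...,0]<8)|(hsv[...,0]>172))&(hsv[...,1]>140)&(hsv[...,2]>60)),('blue',(hsv[...,0]>105)&(hsv[...,0]<130)&(hsv[...,1]>120)&(hsv[...,2]>40))):
        k,l,s,ce=cv2.connectedComponentsWithStats(m.astype(np.uint8)); p=w2p(c,[f(-.05,0,.02)],o)[0]
        for i in range(1,k):
            if s[i,4]>4 and np.hypot(*(ce[i]-p))<50: print(c,n,s[i].tolist(),ce[i].round())
print(W[290:440:6,372].tolist())
```

```text
c1 [[261.0, 303.0], [383.0, 303.0], [304.0, 234.0], [325.0, 240.0], [291.0, 236.0], [318.0, 235.0]]
c2 [[263.0, 333.0], [381.0, 333.0], [301.0, 233.0], [322.0, 239.0], [291.0, 242.0], [318.0, 241.0]]
c3 [[265.0, 361.0], [380.0, 361.0], [298.0, 232.0], [319.0, 238.0], [291.0, 248.0], [318.0, 247.0]]
wedge [[267.0, 402.0], [377.0, 402.0], [292.0, 231.0], [314.0, 237.0], [291.0, 258.0], [318.0, 257.0]]
scene red [313, 235, 7, 6, 35] [316. 238.]
scene blue [317, 192, 3, 9, 21] [318. 197.]
scene blue [309, 199, 4, 6, 17] [311. 202.]
scene blue [317, 280, 11, 10, 66] [322. 284.]
top red [293, 238, 5, 6, 25] [295. 240.]
top red [312, 243, 6, 6, 28] [314. 246.]
top blue [312, 232, 4, 5, 19] [314. 234.]
top blue [332, 264, 6, 14, 78] [335. 271.]
[[119, 116, 109], [208, 200, 185], [55, 58, 113], [61, 63, 126], [56, 57, 124], [100, 91, 82], [53, 51, 52], [50, 51, 48], [51, 50, 51], [51, 51, 50], [39, 43, 40], [43, 44, 40], [41, 42, 42], [46, 47, 44], [44, 38, 40], [37, 39, 39], [42, 42, 41], [39, 39, 39], [40, 41, 40], [43, 41, 43], [35, 32, 31], [37, 30, 35], [42, 36, 37], [38, 37, 42], [39, 36, 40]]
```

All three caps line up with well positions: top-view rows 234, 240 and 246 against an expected 236, 242 and 248. Next I lift with the mouth still up.

Request:
step_arm([
  [0.002, 0, 0.012, 0, 0, 0],
  [0.004, 0, 0.03, 0, 0, 0],
  [0.004, 0, 0.055, 0, 0, 0],
  [0.004, 0, 0.085, 0, 0, 0],
  [0.004, 0, 0.12, 0, 0, 0],
])

```text
clock: 16.47
tcp_pos: [0.5687, 0.1401, 0.1787]
orientation: [3.005, 0.063, -0.862]
contact_force: [-0.8, 0.4, -2.4]
grip_width: 0.0129
gripper_force: 88.5
```

Request:
step_arm([
  [0, 0, 0.035, 0, 0, 0],
  [0, 0, 0.07, 0, -0.01, 0],
  [0, 0, 0.1, 0, -0.02, 0],
  [0, 0, 0.12, 0, -0.03, 0],
  [0, 0, 0.13, 0, -0.04, 0],
])

```text
clock: 16.88
tcp_pos: [0.5695, 0.1409, 0.2587]
orientation: [3.054, 0.062, -0.662]
contact_force: [0.2, 1.2, -2.4]
grip_width: 0.0131
gripper_force: 88.5
```

Request:
step_arm([
  [-0.005, -0.01, 0, 0, -0.01, 0],
  [-0.02, -0.03, 0, 0, -0.02, 0],
  [-0.04, -0.06, 0, 0, -0.03, 0],
  [-0.06, -0.09, 0, 0, -0.04, 0],
  [-0.08, -0.12, 0, 0, -0.05, 0],
])

```text
clock: 17.3
tcp_pos: [0.5197, 0.0676, 0.2557]
orientation: [3.091, 0.06, -0.427]
contact_force: [0.3, 0.1, -1.4]
grip_width: 0.0129
gripper_force: 88.4
```

Request:
step_arm([
  [-0.02, -0.03, 0, 0, 0, 0],
  [-0.04, -0.06, 0, 0, 0, 0],
  [-0.06, -0.09, 0, 0, 0, 0],
  [-0.08, -0.12, 0, 0, 0, 0],
  [-0.1, -0.15, 0, 0, 0, 0],
])

```text
clock: 17.72
tcp_pos: [0.4596, -0.0225, 0.2558]
orientation: [3.09, 0.06, -0.429]
contact_force: [0.1, -1.2, -1.2]
grip_width: 0.013
gripper_force: 88.4
```

Request:
step_arm([
  [-0.012, -0.03, 0, 0, 0, 0],
  [-0.02, -0.06, 0, 0, 0, 0],
  [-0.024, -0.085, 0, 0, 0, 0],
  [-0.026, -0.105, 0, 0, 0, 0],
  [-0.026, -0.11, 0, 0, 0, 0],
])

```text
clock: 18.13
tcp_pos: [0.4444, -0.09, 0.2556]
orientation: [3.09, 0.055, -0.43]
contact_force: [-0.3, -0.1, -2.5]
grip_width: 0.0132
gripper_force: 88.4
```

Request:
step_arm([
  [0, 0, -0.03, 0, 0, 0],
  [0, 0, -0.08, 0, 0, 0],
  [0, 0, -0.14, 0, -0.01, 0],
  [0, 0, -0.2, 0, -0.025, 0],
  [0, 0, -0.24, 0, -0.04, 0],
])

```text
clock: 18.55
tcp_pos: [0.4441, -0.0864, 0.1088]
orientation: [3.111, 0.06, -0.235]
contact_force: [-0.5, 0.1, -1.7]
grip_width: 0.0132
gripper_force: 88.4
```

Request:
step_arm([
  [0, 0, -0.02, 0, 0, 0],
  [0, 0, -0.03, 0, -0.01, 0],
  [0, 0, -0.035, 0, -0.02, 0],
  [0, 0, -0.035, 0, -0.02, 0],
  [0, 0, -0.035, 0, -0.02, 0],
])

```text
clock: 18.97
tcp_pos: [0.4454, -0.0874, 0.091]
orientation: [3.114, 0.057, -0.138]
contact_force: [0.8, 0.1, -1.1]
grip_width: 0.0128
gripper_force: 88.4
```

Run:
```python
from h import *
o=r.get_obs();M=R.from_rotvec(o['orientation']).as_matrix()
print(o['clock'],o['tcp_pos'],M.round(4)); print('well',o['tcp_pos']+M@[-.045,0,.023])
```

```text
18.9667 [ 0.44544877 -0.08738556  0.09097806] [[ 0.9954  0.0378 -0.0882]
 [ 0.0357 -0.999  -0.0258]
 [-0.0891  0.0225 -0.9958]]
well [ 0.39862822 -0.08958369  0.07208352]
```

Request:
step_arm([
  [0, 0, -0.02, 0.002, -0.004, 0],
  [0, 0, -0.04, 0.004, -0.01, 0],
  [0, 0, -0.055, 0.006, -0.016, 0],
  [0, 0, -0.068, 0.008, -0.022, 0],
  [0, 0, -0.076, 0.008, -0.025, 0],
])

```text
clock: 19.38
tcp_pos: [0.4454, -0.0879, 0.0446]
orientation: [3.141, 0.057, -0.015]
contact_force: [-0.3, 0.0, -2.2]
grip_width: 0.0128
gripper_force: 88.4
```

Request:
step_arm([
  [0, 0, -0.003, 0, -0.001, 0],
  [0, 0, -0.006, 0, -0.003, 0],
  [0, 0, -0.006, 0, -0.003, 0],
])

```text
clock: 19.63
tcp_pos: [0.4458, -0.0876, 0.0416]
orientation: [3.14, 0.058, 0.002]
contact_force: [0.4, -0.5, 1.6]
grip_width: 0.0128
gripper_force: 89.2
```

Request:
step_arm([
  [0, 0, -0.002, 0, 0, 0],
  [0, 0, -0.004, 0, 0, 0],
  [0, 0, -0.004, 0, 0, 0],
])

```text
clock: 19.88
tcp_pos: [0.4469, -0.0875, 0.0397]
orientation: [3.14, 0.058, 0.005]
contact_force: [1.6, 0.5, 3.4]
grip_width: 0.0131
gripper_force: 88.9
```

Request:
step_arm([
  [0, 0, -0.002, 0, 0, 0],
  [0, 0, -0.003, 0, 0, 0],
  [0, 0, -0.003, 0, 0, 0],
])

```text
clock: 20.13
tcp_pos: [0.4476, -0.0876, 0.0386]
orientation: [3.14, 0.058, 0.007]
contact_force: [1.3, 0.4, 13.9]
grip_width: 0.0127
gripper_force: 90.5
```

```bash
cat > chk.py <<'E'
from h import *
def chk(well):
    I=eyes.grab_frame('top');hsv=cv2.cvtColor(I,cv2.COLOR_RGB2HSV)
    for n,m in(('red',((hsv[...,0]<8)|(hsv[...,0]>172))&(hsv[...,1]>110)&(hsv[...,2]>60)),('blue',(hsv[...,0]>105)&(hsv[...,0]<130)&(hsv[...,1]>100)&(hsv[...,2]>40))):
        k,l,s,ce=cv2.connectedComponentsWithStats(m.astype(np.uint8)); p=w2p('top',[well])[0]
        for i in range(1,k):
            if s[i,4]>4 and np.hypot(*(ce[i]-p))<40: print(n,s[i,4],(p2w('top',[ce[i]],[.025])[0]-well).round(4))
    o=r.get_obs();print(o['clock'],o['tcp_pos'].round(4),o['contact_force'].round(1),o['moment'].round(2))
E
python3 -c "
from chk import *
chk(np.array([.401,-.0895,.018]))"
```

```text
red 52 [ 0.1097 -0.0121  0.007 ]
red 34 [0.0013 0.0274 0.007 ]
blue 14 [ 0.1043 -0.0369  0.007 ]
20.1833 [ 0.4476 -0.0877  0.0386] [ 2.4  0.8 14.6] [0.11 0.43 0.07]
```

The scoop is seated on the tile with 14 N. I release and rise.

Request:
step_arm([
  [0, 0, 0.002, 0, 0, 0],
  [0, 0, 0.002, 0, 0, 0],
  [0, 0, 0.002, 0, 0, 0],
  [0, 0, 0.002, 0, 0, 0],
  [0, 0, 0.002, 0, 0, 0],
], jaw=0)

```text
clock: 20.6
tcp_pos: [0.4443, -0.0878, 0.0378]
orientation: [3.141, 0.057, -0.001]
contact_force: [-0.1, 0.4, -1.0]
grip_width: 0.0729
gripper_force: 0.0
```

Request:
step_arm([
  [0, 0, 0.02, 0, 0, 0],
  [0, 0, 0.06, 0, 0, 0],
  [0, 0, 0.12, 0, 0, 0],
  [0, 0, 0.18, 0, 0, 0],
  [0, 0, 0.24, 0, 0, 0],
])

```text
clock: 21.02
tcp_pos: [0.444, -0.0874, 0.1832]
orientation: [-3.141, -0.058, 0.002]
contact_force: [0.3, -1.1, 1.1]
grip_width: 0.0851
gripper_force: 0.0
```

Request:
step_arm([
  [0.05, -0.05, 0.05, 0, 0, 0],
  [0.1, -0.1, 0.1, 0, 0, 0],
  [0.15, -0.15, 0.15, 0, 0, 0],
  [0.2, -0.2, 0.2, 0, 0, 0],
  [0.25, -0.2, 0.2, 0, 0, 0],
])

```text
clock: 21.43
tcp_pos: [0.5761, -0.2036, 0.2964]
orientation: [3.138, 0.051, 0.001]
contact_force: [1.4, 0.1, -0.5]
grip_width: 0.0856
gripper_force: 0.0
```

```bash
python3 -c "
from chk import *
chk(np.array([.401,-.0895,.018]))
I=eyes.grab_frame('top')
g=cv2.cvtColor(I,cv2.COLOR_RGB2GRAY)
c=w2p('top',[[.401,-.0895,.018]])[0].astype(int);print(c)
# lip / grip check
for P in([.331,-.0895+.041-.002,.004],[.331,-.0895-.041-.002,.004],[.4455,-.088,.114]):print(w2p('top',[P]).round(1))
print(g[c[1]-30:c[1]+36:2,c[0]-38:c[0]+38:3])
np.set_printoptions(linewidth=200)
"
```

```text
red 53 [ 0.1105 -0.0118  0.007 ]
red 33 [0.0015 0.0271 0.007 ]
red 32 [-0.0214 -0.0274  0.007 ]
blue 20 [ 0.1028 -0.0378  0.007 ]
blue 19 [ 0.0257 -0.0281  0.007 ]
21.4833 [ 0.5838 -0.206   0.2979] [ 6.8 -2.7  4.9] [-0.23 -0.5  -0.01]
[383 283]
[[369.8 307.9]]
[[397.9 307.9]]
[[387.  268.4]]
[[222 215 217 212 213 213 213 213 210 203 211 213 212 215 208 208 205 196
  213 215 208 217 211 205 197 189]
 [138 139 113  77  80  80  81  80  78  78  81  78  78  81  80  79  72  73
   79  80  83  82  83  79  70  69]
 [ 23   8  22  23  26  27  23  36  20  24  26   7  27  21  21  22  23  22
   21  10  19  15  21  21  17  18]
 [ 16  14  21  25  26  24  80 198 118  87  40  28  24  22  22   9  21  19
   23  17  27  26  22  26  20  22]
 [  6   5  13  22  22  25 122 242 238 228 210 174 114  86  41  30  23  20
   27  18  25  18  21  22  24  23]
 [ 21  12  13  11  18  16 143 243 242 242 243 239 237 215 187 146  73  51
   30  23  24  28  24  24  25  24]
 [ 18  19  15  17  14  14 178 243 242 242 242 242 215  98  94 155 158 140
  130  96  68  28  13  21  23  15]
 [ 21  22  15  24  25  27 221 242 243 243 24
[... 2090 characters left out ...]
30 229 228
  239 115  22  21  19  17  22  16]
 [ 67  65  70  64  62  64  67  66 102 210 208 192 193 175 208 232 236 238
  240  74  27  21  22  29  23  27]
 [162 154 164 151 150 165 164 155 156 162 169 153 162 131 135 158 210 217
  237 126 123 123 126 123 118 119]
 [167 162 162 159 169 166 173 167 163 162 164 166 169 164 169 166 152 163
  180 157 164 157 159 160 163 165]
 [164 165 158 157 168 163 173 163 163 156 166 169 169 164 169 162 158 166
  167 156 162 161 162 163 159 173]
 [168 166 162 155 163 168 167 163 167 162 157 163 169 167 160 160 168 166
  166 160 164 171 166 158 157 164]
 [161 160 168 163 162 164 159 162 164 166 156 154 165 166 156 163 160 161
  164 168 165 167 165 161 157 157]]
```

All three caps lie in the well, at x of +26, +2 and −21 mm from its middle. I let the arm settle, check the force and hand in.

Request:
step_arm([
  [0, 0, 0.03, 0, 0, 0],
  [0, 0, 0.03, 0, 0, 0],
  [0, 0, 0.03, 0, 0, 0],
  [0, 0, 0.03, 0, 0, 0],
  [0, 0, 0.03, 0, 0, 0],
])

```text
clock: 21.95
tcp_pos: [0.5754, -0.1993, 0.3109]
orientation: [3.141, 0.058, -0.003]
contact_force: [0.2, -0.7, -0.1]
grip_width: 0.0854
gripper_force: 0.0
```

```bash
python3 -c "
from chk import *
chk(np.array([.401,-.0895,.018]))
if np.abs(r.get_obs()['contact_force']).max()<3: print(r.hand_in())
"
```

```text
red 53 [ 0.1105 -0.0118  0.007 ]
red 34 [0.0013 0.0274 0.007 ]
red 32 [-0.0214 -0.0274  0.007 ]
blue 20 [ 0.1028 -0.0378  0.007 ]
blue 19 [ 0.0257 -0.0281  0.007 ]
22.0 [ 0.5755 -0.1993  0.311 ] [-0.1 -0.5 -0.5] [ 0.03 -0.03 -0.01]
the job is handed in; nothing more can be done
None
```

The job is handed in at about 22 s (no verdict was returned): the last top-camera check showed the scoop on the tile with its well within about 5 mm of the centre, all three tubes in it, and the arm clear; the stop press peaked at about 73 N on the fingers, under the 120 N wrist limit.

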